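Clamp the coaster drying press and hold the spring arm

ROBOT

A 6-joint arm with a two-finger parallel gripper is mounted at the origin on the work surface; the furniture and walls round the work are solid. World frame = base frame: x ahead of the robot, y to its left, z up, the work surface at z = 0. Lengths are in m, angles in rad, forces in N, time in s.
With the tool pointing down it reaches from about 0.25 to 0.725 m from the base axis. Payload 4 kg.
Tool frame: the origin (TCP) lies between the finger pads; the fingertips stand 11 mm ahead of it and the grasp point (between the pads) lies 8 mm behind it (bot.tip_extent is the distance from the TCP to the fingertips, in m); z points along the fingers, y is the line along which they close (so a half turn about z gives the same grasp; the last joint's range is limited). The gripper opens to 85 mm and grips with 20 to 120 N. Pads are 22 mm wide; open, the fingers measure 114 mm over their backs; the gripper's body (76 mm by 85 mm) begins 54 mm behind the grasp point. The pads swing forward as they close: fully open they stand 13 mm farther back than shut.
Start: joints at [-1.254, 0.241, 0.005, 1.335, 0, 1.571], TCP at [0.156, -0.475, 0.242] pointing down, gripper open.
Joint ranges: [-2.72, 2.72], [-1.05, 1.87], [-1.09, 1.28], [-1.99, 2.15], [-1.42, 1.44], [-3.14, 3.14]. Speed limits (rad/s): [2.79, 2.79, 3.14, 3.14, 3.14, 3.14].

INTERFACE

Orientations are given as a unit quaternion [x, y, z, w].
In Python, from workcell import bot gives the robot as it stands. The module is installed in compiled form; this text tells all that it offers.
- The arm moves only by the tool drive_tool, never from a script. Its argument "rows" is a list of rows, each an object of numbers: "dx", "dy", "dz": the shift along the tool's x, y, z in units of 50 mm (1.0 is 50 mm); "wx", "wy", "wz": the turn, a rotation vector about the tool's x, y, z in units of 5 degrees (1.0 is 5 degrees); "hand": the finger opening in mm, from 0 to 85.4. A call has 1 to 20 rows; each row is the pose to reach, as a shift and turn from the pose commanded when the call began, along the tool's axes at that moment; what a row does not reach only later rows make up. A row lasts 1/10 s, in which the tool goes at most 50 mm and 8.59 degrees, less where a joint would pass 70% of its speed; a pose out of reach is approached as far as the arm can. A call with a gripper value outside its range is refused whole. The fingers move at their own pace and stop on an object; the grip force is fixed at half the most. Time passes only in rows, so rows that repeat a pose let the fingers close. It gives the time, the measured TCP pose, the force, the opening and the grip force at its end, in the units of the state.
- bot.get_obs(): the state, without advancing time (a new reading comes with each control period).
- bot.camera(name): name is "scene" or "top"; returns the picture (480x640x3 uint8, red, green, blue); there is no depth.
- bot.get_calibration(name): a dict with "vfov" (degrees; the focal length in pixels is half the picture's height over the tangent of half this angle, whatever the lens; pixels are square), "cx", "cy" (the principal point, pixels), "origin" and "rotation" of the camera in the world. Camera axes: x right, y up, looking along -z (the intrinsics and any distortion apply to the point x, -y, -z); pixel columns grow to the right and rows downward; lengths in m; the calibration is good to about 2 mm. A picture is of the moment at which its call begins. get_calibration takes no time and is no camera call.
- bot.job_done(): hands the job in; it is judged then, once.
Trained networks look in the newest picture that a camera, given by its name, has taken for a name from the list of things; names that differ only in an ending like _2 or _b are one class to them, and where a whole thing is asked for, a point or a joint stands for the part that bears it (a point fixed in the world has none). Each returns a list of dicts, best first, with "score" (0 to 1); they miss things now and then, are a little off and sometimes report something else, mostly with a low value. They report only what shows in the picture. A call takes as long as a camera call.
- bot.look_for(camera, thing): "extent" ([centre column, centre row, width, height] in pixels, round what is visible of it).
- bot.outline_of(camera, thing): "region" (480x640 bool, what is visible of it) and "extent" ([centre column, centre row, width, height] in pixels, round what is visible of it).
The state is a dict: "clock": time; "joint_pos": joint angles; "joint_vel": joint speeds; "tau": joint torques, N m; "eef_pos": TCP position; "tool_rot": TCP orientation; "ft_force": force on the tool from outside, world axes, zero at the start; "ft_torque": the same for the moment, N m; "grip_width": finger opening in m; "grasp_force": force on a finger pad.
Only numpy, scipy, OpenCV 4.12 (cv2) and the standard library are available. Lean on these libraries where they do the work, as an engineer would, in place of code of your own. Each camera call takes 0.05 s, during which the arm holds its last target. There are 200 camera calls.

TASK

Close the wooden lid of the little drying press over the clay coaster, lowering it rather than slamming it. Only when it is shut, swing the sprung clamp arm (the one with the red post) across the lid, all the way round to its stop, and finish with the fingers still holding it there against the spring (let go and it springs back). Leave the vase and the two clay cups where they stand.

Things in the scene. Friction and masses are not known exactly. Their poses are not given: they have to be found in the camera images.
- press: Drying press fixed to the table: an open light-wood tray 140x140 mm, 32 mm high, with a clay spiral coaster in it, a hinged lid, and a green hanger block (70 along x, 52 across, 48 mm high) on its left (+y) side that carries the clamp arm. Origin: centre of the tray's underside, on the table. Axes: z up; -x is the front (roughly to the robot), +x the hinge side, +y the side of the clamp arm.
- press_lid (a joint): Lid angle, rad: 0 is shut flat on the tray, grows as it opens (at most 1.5). A stiff hinge: the lid stays at any angle; a push of about 2 to 5 N at its front edge lowers it. It starts half open, its upper face turned up and to the back (+x of the press).
- lid_hinge (a point): Point on the lid's hinge line, at the middle of its width: 71.5 mm behind the press's centre, 32 mm above the table. The lid, medium-brown wood, is 130 mm wide (along the press's y, 65 mm to each side of this point) and 12 mm thick; its underside lies in the hinge line and it runs 140 mm from it to its front edge (toward -x of the press when shut, its top then 44 mm above the table). A brass tab 50 mm wide and 8 mm thick stands 9 mm out of the front edge.
- lid_edge (a point): Point on the lid's upper face, in the middle of its width, 135 mm from the hinge line (near the front edge); moves with the lid.
- clamp_arm (a joint): Clamp arm angle, rad, about the vertical pivot, anticlockwise seen from above: 0 is the rest, where a spring holds it (arm pointing to the front of the press, along -x and 0.1 rad outward to +y); 1.4 is the stop, with the arm lying across the shut lid (pointing along -y and slightly to -x of the press). The spring's torque grows from 0.30 N m at rest to 0.75 N m at the stop (2.7 to 6.8 N at the post). The arm is steel, 14 mm wide, its top 60 mm above the table.
- clamp_pivot (a point): Point on the arm's vertical pivot axis, 85 mm above the table: 15 mm to +x and 95 mm to +y of the press's centre.
- clamp_post (a point): Middle of the red upright post at the end of the arm, 110 mm from the pivot axis: round, 16 mm across, from 59 to 107 mm above the table (a 19 mm dark collar to 63 mm). This point is 85 mm above the table. It can be pinched from above or pushed; it moves with the arm.
- vase: Bystander: small brown clay vase, 35 mm across, 51 mm high; origin at the centre of its underside. The three bystanders may swap places.
- low_cup: Bystander: low brown clay cup, 54x59 mm, 31 mm high; origin at the centre of its underside.
- ring_cup: Bystander: brown clay cup on three feet, 60x62 mm, 56 mm high; origin at the centre of its underside.

How it is judged:
On the way, in this order (a step that is already met when the one before it is completed fails the run):
1. the lid is shut on the tray (value of joint press_lid below 0.05 rad), for 0.3 s.
2. the clamp arm is wound to its stop across the lid (value of joint clamp_arm above 1.34 rad and value of joint press_lid below 0.05 rad), for 0.3 s.
At the end, for the whole second after the job is handed in: The lid is shut (within 0.05 rad), the clamp arm is at its stop across the lid (above 1.34 of 1.4 rad) and the gripper's fingers hold it there (more than 1.5 N on the arm) through the last second; the vase and both cups are within 30 mm of where they stood (all of step 2 and contact force between the fingers and clamp_arm above 1.5 N and distance of each of vase, low_cup, ring_cup from where it was at the start of the episode below 0.03 m); the arm keeps its last pose, push and grip.
It fails at once if the lid is slammed (faster than 4 rad/s) (velocity of joint press_lid below -4 rad/s).
It fails at once if the clamp arm is swung (beyond 0.4 rad) while the lid is still open (above 0.2 rad) (value of joint clamp_arm above 0.4 rad and value of joint press_lid above 0.2 rad).
It fails at once if the vase or a cup is moved more than 30 mm (distance of any of vase, low_cup, ring_cup from where it was at the start of the episode above 0.03 m).
It also fails if it takes over 43 s, if anything falls off the work surface, if the arm or the gripper's body presses on something with over 40 N, if the wrist force passes 120 N, or if a joint passes its speed limit or range.

## Working session

There is one attempt and no reset: what is moved stays moved. The work goes in short steps, Python scripts to look and compute and a tool call to move; the robot and the scene stay as the last step left them, time stands still between calls to the robot, and variables do not carry over. Pictures are saved under pics/ and viewed, at most 10 in all, crops included, and the job is handed in when it is done.

Besides the shell and the picture viewer there is one more tool, called by a JSON object that holds its "fn" and its "kwargs". drive_tool: Moves the arm, as the interface text tells. Its arguments: {"type":"object","properties":{"rows":{"type":"array","items":{"type":"object","properties":{"dx":{"type":"number"},"dy":{"type":"number"},"dz":{"type":"number"},"wx":{"type":"number"},"wy":{"type":"number"},"wz":{"type":"number"},"hand":{"type":"number"}}}}},"required":["rows"]}

```bash
mkdir -p pics
python3 - <<'E'
from workcell import bot
import cv2,numpy as np
np.set_printoptions(precision=4,suppress=True)
for c in("scene","top"):
    im=bot.camera(c); cv2.imwrite(f"pics/{c}0.png",im[:,:,::-1]); k=bot.get_calibration(c); print(c,k)
    for t in("press","press_lid","clamp_arm","clamp_post","vase","low_cup","ring_cup"):
        print(t,[(np.round(d["extent"],1).tolist(),round(d["score"],2)) for d in bot.look_for(c,t)[:2]])
o=bot.get_obs();print(o)
E
```

```text
scene {'vfov': 51.77841668736883, 'cx': 317.59541860914345, 'cy': 239.93444071651422, 'origin': array([0.0734, 0.83  , 0.559 ]), 'rotation': array([-0.1422,  0.4426,  0.8446, -0.2656])}
press []
press_lid [([264.9, 194.9, 69.4, 70.8], 0.55)]
clamp_arm [([269.8, 243.1, 71.0, 36.9], 0.73)]
clamp_post [([270.9, 243.7, 65.6, 36.0], 0.57)]
vase [([415.6, 270.3, 22.5, 28.2], 0.69)]
low_cup [([166.2, 303.9, 30.5, 33.5], 0.56)]
ring_cup [([314.0, 183.9, 20.8, 33.6], 0.77)]
top {'vfov': 52.612693211838135, 'cx': 322.1880402586762, 'cy': 240.77796611635245, 'origin': array([0.3125, 0.2606, 0.9684]), 'rotation': array([-0.0656,  0.0682,  0.7123, -0.6955])}
press [([336.0, 192.6, 105.7, 104.3], 0.86), ([439.4, 162.2, 34.1, 33.1], 0.52)]
press_lid [([349.0, 160.7, 78.7, 41.3], 0.6)]
clamp_arm [([299.4, 207.8, 17.2, 73.5], 0.85)]
clamp_post [([337.6, 192.7, 103.5, 102.0], 0.32)]
vase [([363.4, 327.8, 21.0, 20.1], 0.73)]
low_cup [([213.1, 179.3, 28.1, 23.0], 0.63), ([301.2, 207.2, 13.1, 72.7], 0.34)]
ring_cup [([438.7, 165.1, 33.0, 32.1], 0.84)]
{'clock': 0.8, 'joint_pos': array([-1.254 ,  0.2405,  0.005 ,  1.3352, -0.    ,  1.5708]), 'joint_vel': array([-0.0012,  0.0005,  0.0012,  0.0011,  0.0014,  0.0011]), 'tau': array([  0.0004, -37.2147,  25.2681,   0.0008,  -0.0001,  -0.    ]), 'eef_pos': array([ 0.1558, -0.4751,  0.2423]), 'tool_rot': array([0.9875, 0.1577, 0.    , 0.    ]), 'ft_force': array([ 0.0781,  0.9714, -1.0016]), 'ft_torque': array([-0.019 , -0.0074, -0.0054]), 'grasp_force': 0.0, 'grip_width': 0.0851301504692793}
```

Run:
```python
import cv2
a=cv2.imread("pics/top0.png")[100:360,180:480]; cv2.imwrite("pics/topc.png",cv2.resize(a,None,fx=2.3,fy=2.3,interpolation=3))
a=cv2.imread("pics/scene0.png")[130:350,130:450]; cv2.imwrite("pics/scenec.png",cv2.resize(a,None,fx=2.5,fy=2.5,interpolation=3))
```

```text
(no output)
```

View pics/topc.png

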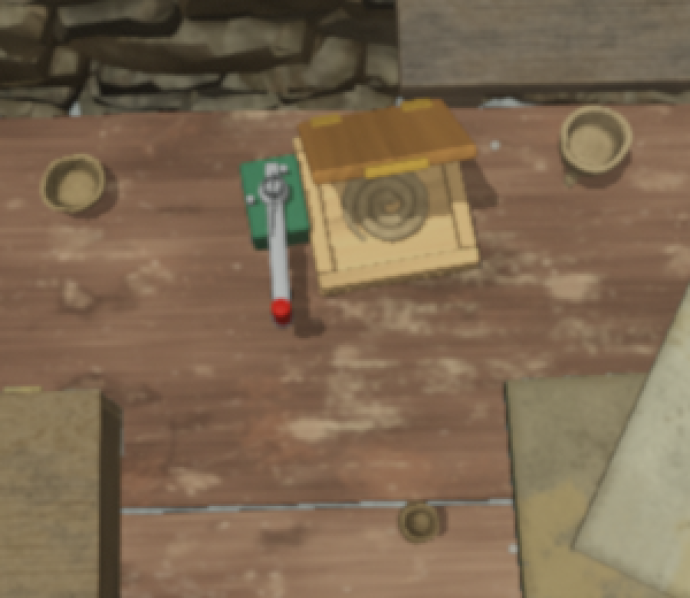

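View pics/scenec.png

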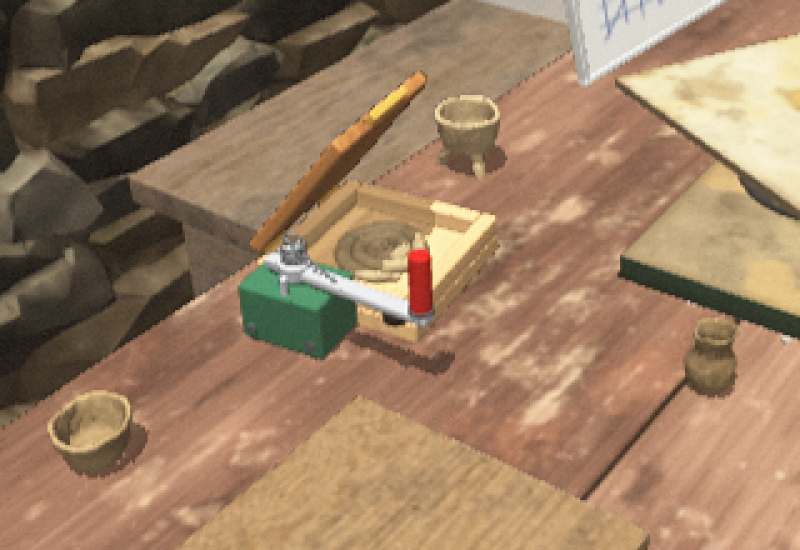

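The top crop shows the red post cap at about (302.6,234.8) in full-image pixels, the tray front corners at (320,226) and (388,214), and the lid's front edge from (318,178) to (386,165). The vase stands well in front at (363,328). The scene view shows the lid about half open and the arm at rest.

```bash
cat > h.py <<'E'
from workcell import bot
import numpy as np, cv2
from scipy.spatial.transform import Rotation as R
from scipy.optimize import least_squares
np.set_printoptions(precision=4,suppress=True)
def cam(c):
    k=bot.get_calibration(c); return k,R.from_quat(k["rotation"]) if len(np.shape(k["rotation"]))==1 else R.from_matrix(k["rotation"]),240/np.tan(np.radians(k["vfov"])/2)
def proj(c,p):
    k,r,f=cam(c); q=r.inv().apply(np.atleast_2d(p)-k["origin"]); return np.c_[k["cx"]+f*q[:,0]/-q[:,2],k["cy"]-f*q[:,1]/-q[:,2]]
def at(c,u,v,z):
    k,r,f=cam(c); d=r.apply([(u-k["cx"])/f,-(v-k["cy"])/f,-1]); return k["origin"]+d*(z-k["origin"][2])/d[2]
def W(x,y,a,p):  # press -> world
    return R.from_euler("z",a).apply(p)+[x,y,0]
def lidp(th,s,y,h): # s along lid from hinge, h above underside
    return [.0715-s*np.cos(th)+h*np.sin(th),y,.032+s*np.sin(th)+h*np.cos(th)]
def post(q,z=.085,r=.11): # arm dir at rest: -x rotated outward to +y by .1 (clockwise), ccw +
    a=np.pi-.1+q; return [.015+r*np.cos(a),.095+r*np.sin(a),z]
E
python3 - <<'E'
from h import *
def pts(v):
    x,y,a,th=v
    P=[[-.07,.07,.032],[-.07,-.07,.032],post(0,.107),lidp(th,.14,.065,.012),lidp(th,.14,-.065,.012)]
    Q=[post(0,.107),[-.07,-.07,.032]]
    return W(x,y,a,P),W(x,y,a,Q)
T=np.array([[320,226.1],[387.8,213.9],[302.6,234.8],[317.8,178.3],[386.5,165.2]])
S=np.array([[130+420/2.5,130+252/2.5],[130+495/2.5,130+214/2.5]])
def f(v):
    A,B=pts(v); return np.r_[(proj("top",A)-T).ravel(),(proj("scene",B)-S).ravel()]
s=least_squares(f,[.45,.25,0.1,.8]);print(s.x,f(s.x).reshape(-1,2))
x,y,a,th=s.x
print("lid edge",W(x,y,a,[lidp(t,.135,0,.012) for t in(th,.4,.2,0)]))
print("piv",W(x,y,a,[.015,.095,.085])); print("post",W(x,y,a,[post(q) for q in np.arange(0,1.5,.2)]))
for n,u,v,z in(("vase",363.4,327.8,.025),("low",213,179,.015),("ring",438.7,165,.028)): print(n,at("top",u,v,z))
E
```

```text
[0.6026 0.2021 0.1663 0.8698] [[-0.5306 -0.137 ]
 [ 0.8937 -0.9335]
 [-0.2615 -1.277 ]
 [-2.2394  0.2023]
 [ 0.9411  0.0766]
 [ 1.0606  0.2296]
 [ 1.2284 -0.0723]]
lid edge [[0.5963 0.201  0.1429]
 [0.5551 0.1941 0.0956]
 [0.545  0.1924 0.0706]
 [0.54   0.1916 0.044 ]]
piv [0.6017 0.2982 0.085 ]
post [[0.4919 0.291  0.085 ]
 [0.4956 0.2693 0.085 ]
 [0.5034 0.2488 0.085 ]
 [0.5152 0.2303 0.085 ]
 [0.5305 0.2144 0.085 ]
 [0.5485 0.2019 0.085 ]
 [0.5687 0.1933 0.085 ]
 [0.5902 0.1888 0.085 ]]
vase [0.3221 0.1801 0.025 ]
low [0.6295 0.4753 0.015 ]
ring [0.6441 0.0141 0.028 ]
```

View pics/scene0.png

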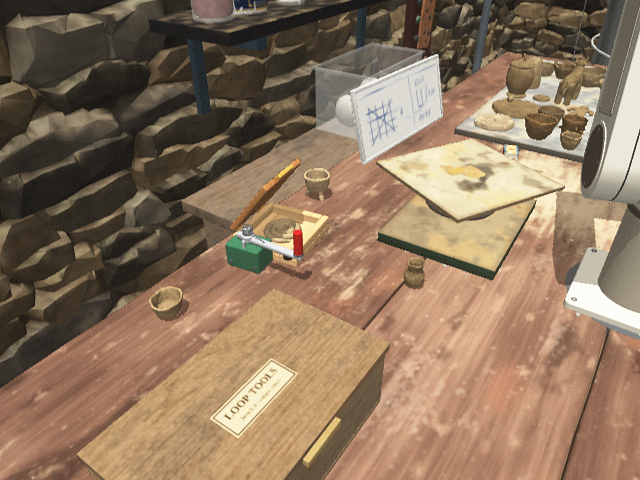

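```bash
cat >> h.py <<'E'
V=(.6026,.2021,.1663)
def tool(p,from_obs=True):
    o=bot.get_obs(); return R.from_quat(o["tool_rot"]).inv().apply(np.atleast_2d(p)-o["eef_pos"])/.05
E
python3 - <<'E'
from h import *
up=[0,0,.011]
ths=[.87,.7,.5,.35,.2,.1,0,-.03]
P=W(*V,[lidp(t,.118,-.012,.012) for t in ths])+up
P=np.r_[P[:1]+[0,0,.08],P]; print(np.c_[P,tool(P)])
print(proj("top",[.156,-.475,.2]),at("top",560/2.3+180-0,100+380/2.3,.05),at("top",520/2.3+180,100+380/2.3,.02))
E
```

```text
[[ 0.6091  0.191   0.2209 12.7659 -9.8361  0.4276]
 [ 0.6091  0.191   0.1409 12.7659 -9.8362  2.0276]
 [ 0.5937  0.1884  0.1282 12.4573 -9.883   2.2823]
 [ 0.5786  0.1859  0.1101 12.1552 -9.9288  2.6441]
 [ 0.5698  0.1844  0.0947 11.9786 -9.9556  2.9515]
 [ 0.5634  0.1834  0.0782 11.8494 -9.9752  3.2821]
 [ 0.5605  0.1829  0.0667 11.7911 -9.9841  3.5118]
 [ 0.5587  0.1826  0.055  11.7557 -9.9894  3.7462]
 [ 0.5584  0.1825  0.0515 11.7497 -9.9904  3.8171]]
[[813.2406 427.9808]] [0.4366 0.0629 0.05  ] [0.4414 0.0907 0.02  ]
```

The full scene shows a banker's wheel and slab at (460,210), and an upright whiteboard from (358,160) to (442,55). I need to check whether either is in the arm's way.

Run:
```python
from h import *
for n,u,v in(("wb base L",362,162),("wb base R",442,118),("slab near",495,273),("slab L",378,240),("slab R",535,200),("box L",316,115)): print(n,at("scene",u,v,0))
b=at("scene",362,162,0)
for z in(.05,.1,.15,.2,.25):print(z,proj("scene",[b[0],b[1],z]),proj("scene",[*at("scene",442,118,0)[:2],z]))
for z in(.05,.1,.15):print("wheel",z,[at("scene",u,v,z)[:2] for u,v in((378,163),(460,219),(564,186),(460,138))])
print(proj("top",[.3,-.1,.24]))
```

```text
wb base L [ 0.6506 -0.1868  0.    ]
wb base R [ 0.6064 -0.5934  0.    ]
slab near [0.2166 0.0718 0.    ]
slab L [0.4424 0.1    0.    ]
slab R [ 0.2305 -0.2388  0.    ]
box L [ 0.9429 -0.3952  0.    ]
0.05 [[362.9107 143.8998]] [[444.2722 102.1137]]
0.1 [[363.8639 124.9563]] [[446.6321  85.6143]]
0.15 [[364.8626 105.109 ]] [[449.0849  68.4654]]
0.2 [[365.91    84.2917]] [[451.6362  50.628 ]]
0.25 [[367.01    62.4316]] [[454.292   32.0597]]
wheel 0.05 [array([ 0.5654, -0.1124]), array([0.3146, 0.0131]), array([ 0.1821, -0.2395]), array([ 0.4635, -0.3601])]
wheel 0.1 [array([ 0.5171, -0.0198]), array([0.2909, 0.0934]), array([ 0.1714, -0.1344]), array([ 0.4251, -0.2432])]
wheel 0.15 [array([0.4687, 0.0727]), array([0.2672, 0.1736]), array([ 0.1608, -0.0294]), array([ 0.3868, -0.1263])]
[[566.3484 336.5911]]
```

View pics/top0.png

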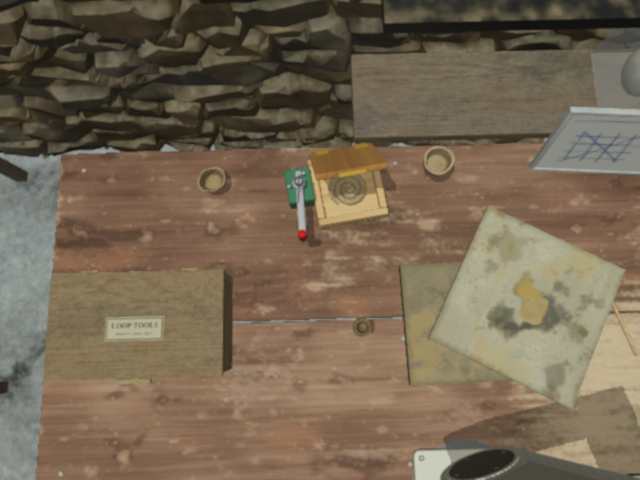

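{"fn": "drive_tool", "kwargs": {"rows": [{"dx":6.4,"dy":-4.9,"dz":0,"hand":0},{"dx":6.4,"dy":-4.9,"dz":0,"hand":0},{"dx":6.4,"dy":-4.9,"dz":0,"hand":0},{"dx":6.4,"dy":-4.9,"dz":0,"hand":0},{"dx":6.4,"dy":-4.9,"dz":0,"hand":0},{"dx":6.4,"dy":-4.9,"dz":0,"hand":0},{"dx":12.7,"dy":-9.8,"dz":0.2,"hand":0},{"dx":12.7,"dy":-9.8,"dz":0.2,"hand":0},{"dx":12.7,"dy":-9.8,"dz":0.2,"hand":0},{"dx":12.7,"dy":-9.8,"dz":0.2,"hand":0},{"dx":12.7,"dy":-9.8,"dz":0.2,"hand":0},{"dx":12.7,"dy":-9.8,"dz":0.2,"hand":0},{"dx":12.7,"dy":-9.8,"dz":0.2,"hand":0},{"dx":12.7,"dy":-9.8,"dz":0.2,"hand":0},{"dx":12.7,"dy":-9.8,"dz":0.2,"hand":0},{"dx":12.7,"dy":-9.8,"dz":0.2,"hand":0},{"dx":12.7,"dy":-9.8,"dz":0.2,"hand":0},{"dx":12.7,"dy":-9.8,"dz":0.2,"hand":0}]}}

```text
invalid input at $.rows[0]: expected keys dx, dy, dz, wx, wy, wz, hand
```

{"fn": "drive_tool", "kwargs": {"rows": [{"dx":6.4,"dy":-4.9,"dz":0,"wx":0,"wy":0,"wz":0,"hand":0},{"dx":6.4,"dy":-4.9,"dz":0,"wx":0,"wy":0,"wz":0,"hand":0},{"dx":6.4,"dy":-4.9,"dz":0,"wx":0,"wy":0,"wz":0,"hand":0},{"dx":6.4,"dy":-4.9,"dz":0,"wx":0,"wy":0,"wz":0,"hand":0},{"dx":6.4,"dy":-4.9,"dz":0,"wx":0,"wy":0,"wz":0,"hand":0},{"dx":6.4,"dy":-4.9,"dz":0,"wx":0,"wy":0,"wz":0,"hand":0},{"dx":12.7,"dy":-9.8,"dz":0.2,"wx":0,"wy":0,"wz":0,"hand":0},{"dx":12.7,"dy":-9.8,"dz":0.2,"wx":0,"wy":0,"wz":0,"hand":0},{"dx":12.7,"dy":-9.8,"dz":0.2,"wx":0,"wy":0,"wz":0,"hand":0},{"dx":12.7,"dy":-9.8,"dz":0.2,"wx":0,"wy":0,"wz":0,"hand":0},{"dx":12.7,"dy":-9.8,"dz":0.2,"wx":0,"wy":0,"wz":0,"hand":0},{"dx":12.7,"dy":-9.8,"dz":0.2,"wx":0,"wy":0,"wz":0,"hand":0},{"dx":12.7,"dy":-9.8,"dz":0.2,"wx":0,"wy":0,"wz":0,"hand":0},{"dx":12.7,"dy":-9.8,"dz":0.2,"wx":0,"wy":0,"wz":0,"hand":0},{"dx":12.7,"dy":-9.8,"dz":0.2,"wx":0,"wy":0,"wz":0,"hand":0},{"dx":12.7,"dy":-9.8,"dz":0.2,"wx":0,"wy":0,"wz":0,"hand":0},{"dx":12.7,"dy":-9.8,"dz":0.2,"wx":0,"wy":0,"wz":0,"hand":0},{"dx":12.7,"dy":-9.8,"dz":0.2,"wx":0,"wy":0,"wz":0,"hand":0},{"dx":12.7,"dy":-9.8,"dz":0.2,"wx":0,"wy":0,"wz":0,"hand":0}]}}

```text
clock: 2.7
eef_pos: [0.606, 0.1876, 0.2322]
tool_rot: [0.988, 0.158, -0.0, 0.0]
ft_force: [0.6, 0.1, 1.1]
grip_width: 0.0004
grasp_force: 0.0
```

{"fn": "drive_tool", "kwargs": {"rows": [{"dx":0.05,"dy":0,"dz":0.8,"wx":0,"wy":0,"wz":0,"hand":0},{"dx":0.05,"dy":0,"dz":1.5,"wx":0,"wy":0,"wz":0,"hand":0},{"dx":0.05,"dy":0,"dz":1.65,"wx":0,"wy":0,"wz":0,"hand":0},{"dx":0.05,"dy":0,"dz":1.75,"wx":0,"wy":0,"wz":0,"hand":0},{"dx":0.0,"dy":0,"dz":1.85,"wx":0,"wy":0,"wz":0,"hand":0},{"dx":-0.1,"dy":-0.05,"dz":1.95,"wx":0,"wy":0,"wz":0,"hand":0},{"dx":-0.24,"dy":-0.08,"dz":2.08,"wx":0,"wy":0,"wz":0,"hand":0},{"dx":-0.34,"dy":-0.1,"dz":2.2,"wx":0,"wy":0,"wz":0,"hand":0},{"dx":-0.44,"dy":-0.1,"dz":2.32,"wx":0,"wy":0,"wz":0,"hand":0},{"dx":-0.54,"dy":-0.13,"dz":2.44,"wx":0,"wy":0,"wz":0,"hand":0},{"dx":-0.54,"dy":-0.13,"dz":2.44,"wx":0,"wy":0,"wz":0,"hand":0}]}}

```text
clock: 3.8
eef_pos: [0.5773, 0.1859, 0.1093]
tool_rot: [0.987, 0.158, -0.001, 0.0]
ft_force: [1.4, 0.3, 0.4]
grip_width: -0.0002
grasp_force: 0.0
```

Run:
```python
from h import *
a=bot.camera("top")[110:290,230:470,::-1];b=bot.camera("scene")[140:300,200:440,::-1]
cv2.imwrite("pics/mid.png",cv2.resize(np.vstack([a,b]),None,fx=1.7,fy=1.7,interpolation=3))
```

```text
(no output)
```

View pics/mid.png

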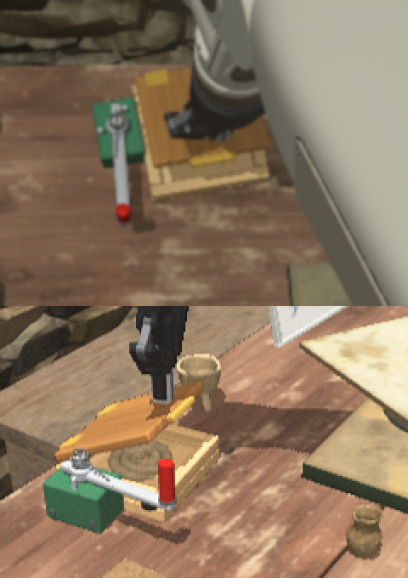

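The lid is down to about 0.5 rad under the fingertips and the clamp arm hasn't moved.

{"fn": "drive_tool", "kwargs": {"rows": [{"dx":-0.09,"dy":0,"dz":0.15,"wx":0,"wy":0,"wz":0,"hand":0},{"dx":-0.18,"dy":-0.03,"dz":0.3,"wx":0,"wy":0,"wz":0,"hand":0},{"dx":-0.25,"dy":-0.04,"dz":0.47,"wx":0,"wy":0,"wz":0,"hand":0},{"dx":-0.31,"dy":-0.05,"dz":0.64,"wx":0,"wy":0,"wz":0,"hand":0},{"dx":-0.34,"dy":-0.05,"dz":0.76,"wx":0,"wy":0,"wz":0,"hand":0},{"dx":-0.37,"dy":-0.05,"dz":0.87,"wx":0,"wy":0,"wz":0,"hand":0},{"dx":-0.4,"dy":-0.06,"dz":0.97,"wx":0,"wy":0,"wz":0,"hand":0},{"dx":-0.4,"dy":-0.06,"dz":1.06,"wx":0,"wy":0,"wz":0,"hand":0},{"dx":-0.4,"dy":-0.06,"dz":1.12,"wx":0,"wy":0,"wz":0,"hand":0},{"dx":-0.4,"dy":-0.06,"dz":1.12,"wx":0,"wy":0,"wz":0,"hand":0},{"dx":-0.4,"dy":-0.06,"dz":1.12,"wx":0,"wy":0,"wz":0,"hand":0}]}}

```text
clock: 5.0
eef_pos: [0.5584, 0.1825, 0.0551]
tool_rot: [0.987, 0.158, -0.0, 0.0]
ft_force: [-3.3, -0.8, 6.4]
grip_width: -0.0001
grasp_force: 3.1
```

{"fn": "drive_tool", "kwargs": {"rows": [{"dx":0,"dy":0,"dz":0.04,"wx":0,"wy":0,"wz":0,"hand":0},{"dx":0,"dy":0,"dz":0.06,"wx":0,"wy":0,"wz":0,"hand":0},{"dx":0,"dy":0,"dz":0.06,"wx":0,"wy":0,"wz":0,"hand":0},{"dx":0,"dy":0,"dz":0.06,"wx":0,"wy":0,"wz":0,"hand":0}]}}

```text
clock: 5.4
eef_pos: [0.5584, 0.1825, 0.0549]
tool_rot: [0.987, 0.158, 0.0, -0.0]
ft_force: [-8.3, -3.2, 22.2]
grip_width: -0.0
grasp_force: 10.7
```

The lid is at its stop: force climbs to 22 N with no further travel. Next I rise and go over toward the post.

{"fn": "drive_tool", "kwargs": {"rows": [{"dx":0,"dy":0,"dz":-0.6,"wx":0,"wy":0,"wz":0,"hand":0},{"dx":0,"dy":0,"dz":-1.4,"wx":0,"wy":0,"wz":0,"hand":0},{"dx":0,"dy":0,"dz":-2.3,"wx":0,"wy":0,"wz":0,"hand":0},{"dx":0,"dy":0,"dz":-2.3,"wx":0,"wy":0,"wz":0,"hand":0},{"dx":-0.3,"dy":-1.0,"dz":-2.3,"wx":0,"wy":0,"wz":0,"hand":60},{"dx":-0.5,"dy":-2.0,"dz":-2.3,"wx":0,"wy":0,"wz":0,"hand":60},{"dx":-0.6,"dy":-2.45,"dz":-2.3,"wx":0,"wy":0,"wz":0,"hand":60},{"dx":-0.6,"dy":-2.45,"dz":-2.3,"wx":0,"wy":0,"wz":0,"hand":60},{"dx":-0.6,"dy":-2.45,"dz":-2.3,"wx":0,"wy":0,"wz":0,"hand":60},{"dx":-0.6,"dy":-2.45,"dz":-2.3,"wx":0,"wy":0,"wz":0,"hand":60}]}}

```text
clock: 6.4
eef_pos: [0.5183, 0.2272, 0.166]
tool_rot: [0.98, 0.196, -0.005, -0.019]
ft_force: [-0.1, -0.6, 0.2]
grip_width: 0.0602
grasp_force: 0.0
```

Run:
```python
from h import *
a=bot.camera("top")[110:290,230:470,::-1];b=bot.camera("scene")[140:300,200:440,::-1]
cv2.imwrite("pics/m2.png",cv2.resize(np.vstack([a,b]),None,fx=1.7,fy=1.7,interpolation=3))
p=W(*V,post(0)); print(tool(p), proj("scene",W(*V,[post(0,.107),post(0,.063)])))
```

```text
[[ 0.0035 -1.3196  1.6743]] [[299.0663 231.0447]
 [299.7459 252.5601]]
```

View pics/m2.png

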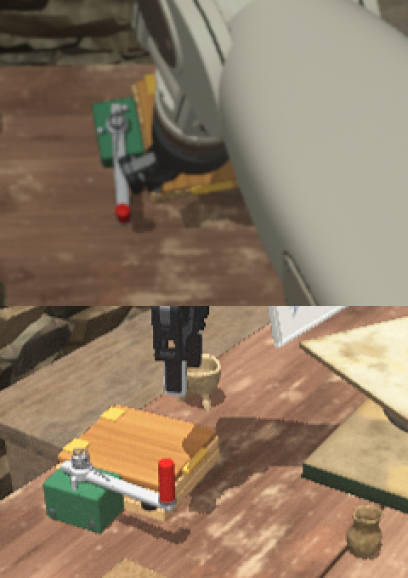

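The lid lies flat and the arm is still at rest. The tool stopped short of its target, so I'm checking the joints.

Run:
```python
from h import *
o=bot.get_obs();print(o["joint_pos"],o["joint_vel"],o["eef_pos"],o["tool_rot"],o["tau"])
print(R.from_quat(o["tool_rot"]).as_matrix())
```

```text
[0.3929 0.4134 0.0473 1.2063 0.0387 3.1407] [-0.0034 -0.0014  0.0015  0.0003 -0.0012  0.0005] [0.5184 0.2271 0.1661] [ 0.9805  0.1956 -0.0046 -0.0188] [  0.1578 -44.4831  24.2944   0.0175   0.1424  -0.0001]
[[ 0.9235  0.3833 -0.0164]
 [ 0.3837 -0.9228  0.0351]
 [-0.0016 -0.0387 -0.9992]]
```

Joint 6 is at its +3.14 limit. I'll turn the tool anticlockwise (−wz) to free it.

{"fn": "drive_tool", "kwargs": {"rows": [{"dx":0,"dy":0,"dz":0,"wx":0,"wy":0,"wz":-1.5,"hand":60},{"dx":0,"dy":0,"dz":0,"wx":0,"wy":0,"wz":-3,"hand":60},{"dx":0,"dy":0,"dz":0,"wx":0,"wy":0,"wz":-4.5,"hand":60},{"dx":0,"dy":0,"dz":0,"wx":0,"wy":0,"wz":-6,"hand":60},{"dx":0,"dy":0,"dz":0,"wx":0,"wy":0,"wz":-6,"hand":60},{"dx":0,"dy":0,"dz":0,"wx":0,"wy":0,"wz":-6,"hand":60}]}}

```text
clock: 7.1
eef_pos: [0.5183, 0.227, 0.1662]
tool_rot: [0.897, 0.441, 0.0, -0.019]
ft_force: [-0.8, 0.1, -0.1]
grip_width: 0.0601
grasp_force: 0.0
```

```bash
cat >> h.py <<'E'
def goal(p,h): # shift units and turn units to a pointing-down pose
    o=bot.get_obs(); T=R.from_euler("z",h)*R.from_euler("x",np.pi); r=R.from_quat(o["tool_rot"])
    return tool(p)[0],(r.inv()*T).as_rotvec()/np.radians(5)
E
python3 - <<'E'
from h import *
o=bot.get_obs();print(o["joint_pos"],o["eef_pos"]);m=R.from_quat(o["tool_rot"]).as_matrix();print(m,np.arctan2(m[1,0],m[0,0]))
p=W(*V,post(0))
print(goal(p+[0,0,.08],.85),goal(p+[0,0,-.006],.85))
E
```

```text
[0.3927 0.4131 0.0471 1.2064 0.0388 2.6199] [0.5183 0.227  0.1662]
[[ 0.6104  0.7919 -0.0163]
 [ 0.7919 -0.6097  0.0352]
 [ 0.018  -0.0344 -0.9992]] 0.9140785406267782
(array([ 0.6904, -1.1983,  0.0783]), array([-0.4013, -0.1931,  0.7377])) (array([ 0.6595, -1.1391,  1.797 ]), array([-0.4013, -0.1931,  0.7377]))
```

{"fn": "drive_tool", "kwargs": {"rows": [{"dx":0.35,"dy":-0.6,"dz":0.05,"wx":-0.2,"wy":-0.1,"wz":0.4,"hand":60},{"dx":0.69,"dy":-1.2,"dz":0.08,"wx":-0.4,"wy":-0.2,"wz":0.74,"hand":60},{"dx":0.69,"dy":-1.2,"dz":0.08,"wx":-0.4,"wy":-0.2,"wz":0.74,"hand":60},{"dx":0.69,"dy":-1.2,"dz":0.08,"wx":-0.4,"wy":-0.2,"wz":0.74,"hand":60}]}}

```text
clock: 7.5
eef_pos: [0.4911, 0.2919, 0.1649]
tool_rot: [0.91, 0.414, -0.0, 0.0]
ft_force: [0.7, 0.2, -0.3]
grip_width: 0.06
grasp_force: 0.0
```

Run:
```python
from h import *
a=bot.camera("top")[150:290,230:400,::-1];b=bot.camera("scene")[180:320,215:385,::-1]
cv2.imwrite("pics/m3.png",cv2.resize(np.hstack([a,b]),None,fx=2.3,fy=2.3,interpolation=3))
p=W(*V,post(0)); print(bot.get_obs()["joint_pos"],goal(p+[0,0,-.006],.85))
```

```text
[ 0.5341  0.4233  0.0601  1.2081 -0.0003  2.8239] (array([ 0.0096, -0.0005,  1.7193]), array([0.0013, 0.0073, 0.0201]))
```

View pics/m3.png

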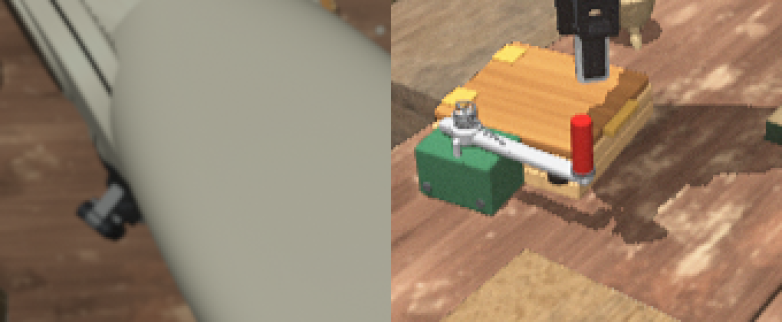

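The post stands right under the fingers (the near finger hides the far one), so I descend and pinch.

{"fn": "drive_tool", "kwargs": {"rows": [{"dx":0,"dy":0,"dz":0.5,"wx":0,"wy":0,"wz":0,"hand":60},{"dx":0,"dy":0,"dz":0.9,"wx":0,"wy":0,"wz":0,"hand":60},{"dx":0,"dy":0,"dz":1.2,"wx":0,"wy":0,"wz":0,"hand":60},{"dx":0,"dy":0,"dz":1.5,"wx":0,"wy":0,"wz":0,"hand":60},{"dx":0,"dy":0,"dz":1.7,"wx":0,"wy":0,"wz":0,"hand":60},{"dx":0,"dy":0,"dz":1.7,"wx":0,"wy":0,"wz":0,"hand":60},{"dx":0,"dy":0,"dz":1.7,"wx":0,"wy":0,"wz":0,"hand":30},{"dx":0,"dy":0,"dz":1.7,"wx":0,"wy":0,"wz":0,"hand":18},{"dx":0,"dy":0,"dz":1.7,"wx":0,"wy":0,"wz":0,"hand":5},{"dx":0,"dy":0,"dz":1.7,"wx":0,"wy":0,"wz":0,"hand":5},{"dx":0,"dy":0,"dz":1.7,"wx":0,"wy":0,"wz":0,"hand":5},{"dx":0,"dy":0,"dz":1.7,"wx":0,"wy":0,"wz":0,"hand":5}]}}

```text
clock: 8.8
eef_pos: [0.492, 0.2915, 0.081]
tool_rot: [0.91, 0.414, 0.001, 0.0]
ft_force: [-0.0, -0.9, 5.2]
grip_width: 0.0145
grasp_force: 58.4
```

Run:
```python
from h import *
o=bot.get_obs();print(o["eef_pos"],o["ft_force"],o["grip_width"],o["grasp_force"],np.linalg.norm(o["eef_pos"][:2]-W(*V,post(0))[0][:2] if 0 else o["eef_pos"][:2]-np.array([.6017,.2982])))
q=np.arange(0,1.46,.1);P=W(*V,[post(t) for t in q]);P[:,2]=o["eef_pos"][2]
print(np.c_[q,P[:,:2],tool(P)])
```

```text
[0.492  0.2915 0.081 ] [-0.0103 -0.8572  5.1645] 0.014468817788260795 58.410176038742065 0.10987540328982344
[[ 0.      0.4919  0.291  -0.0093  0.005  -0.    ]
 [ 0.1     0.4932  0.2801 -0.1571  0.1678 -0.0001]
 [ 0.2     0.4955  0.2693 -0.2878  0.3447 -0.0002]
 [ 0.3     0.499   0.2589 -0.4003  0.5337 -0.0002]
 [ 0.4     0.5034  0.2488 -0.4933  0.7329 -0.0002]
 [ 0.5     0.5088  0.2393 -0.5659  0.9405 -0.0001]
 [ 0.6     0.5152  0.2303 -0.6175  1.1543 -0.0001]
 [ 0.7     0.5224  0.222  -0.6475  1.3721  0.    ]
 [ 0.8     0.5304  0.2145 -0.6555  1.5919  0.0002]
 [ 0.9     0.5391  0.2078 -0.6416  1.8113  0.0004]
 [ 1.      0.5485  0.202  -0.6059  2.0283  0.0006]
 [ 1.1     0.5584  0.1971 -0.5486  2.2407  0.0008]
 [ 1.2     0.5687  0.1933 -0.4705  2.4462  0.0011]
 [ 1.3     0.5793  0.1906 -0.3722  2.6429  0.0014]
 [ 1.4     0.5902  0.1889 -0.2548  2.8289  0.0017]]
```

Solid pinch on the post (58 N). Swing along the arc.

{"fn": "drive_tool", "kwargs": {"rows": [{"dx":-0.15,"dy":0.16,"dz":0,"wx":0,"wy":0,"wz":-0.5,"hand":5},{"dx":-0.28,"dy":0.34,"dz":0,"wx":0,"wy":0,"wz":-1,"hand":5},{"dx":-0.39,"dy":0.53,"dz":0,"wx":0,"wy":0,"wz":-1.5,"hand":5},{"dx":-0.48,"dy":0.73,"dz":0,"wx":0,"wy":0,"wz":-2,"hand":5},{"dx":-0.56,"dy":0.94,"dz":0,"wx":0,"wy":0,"wz":-2.5,"hand":5},{"dx":-0.61,"dy":1.15,"dz":0,"wx":0,"wy":0,"wz":-3,"hand":5},{"dx":-0.64,"dy":1.37,"dz":0,"wx":0,"wy":0,"wz":-3.5,"hand":5},{"dx":-0.65,"dy":1.59,"dz":0,"wx":0,"wy":0,"wz":-4,"hand":5},{"dx":-0.64,"dy":1.81,"dz":0,"wx":0,"wy":0,"wz":-4.5,"hand":5},{"dx":-0.64,"dy":1.81,"dz":0,"wx":0,"wy":0,"wz":-4.5,"hand":5},{"dx":-0.64,"dy":1.81,"dz":0,"wx":0,"wy":0,"wz":-4.5,"hand":5}]}}

```text
clock: 9.9
eef_pos: [0.5344, 0.2061, 0.0808]
tool_rot: [0.812, 0.584, -0.004, -0.001]
ft_force: [-12.7, -4.2, 15.2]
grip_width: 0.0144
grasp_force: 60.2
```

Run:
```python
from h import *
o=bot.get_obs();print(o["eef_pos"],o["ft_force"],o["grip_width"],o["grasp_force"],np.linalg.norm(o["eef_pos"][:2]-np.array([.6017,.2982])))
q=np.arange(.9,1.5,.1);P=W(*V,[post(t) for t in q]);P[:,2]=o["eef_pos"][2]
print(np.c_[q,P[:,:2],tool(P)])
```

```text
[0.5344 0.2061 0.0808] [-12.7391  -4.1528  15.18  ] 0.014437151285033012 60.234448313713074 0.11401079957067234
[[ 0.9     0.5391  0.2078  0.0608  0.0788 -0.0008]
 [ 1.      0.5485  0.202   0.0107  0.2929 -0.002 ]
 [ 1.1     0.5584  0.1971 -0.0179  0.5109 -0.0033]
 [ 1.2     0.5687  0.1933 -0.0245  0.7307 -0.0048]
 [ 1.3     0.5793  0.1906 -0.0092  0.9501 -0.0063]
 [ 1.4     0.5902  0.1889  0.028   1.1668 -0.008 ]]
```

{"fn": "drive_tool", "kwargs": {"rows": [{"dx":-0.1,"dy":0.11,"dz":-0.02,"wx":0,"wy":0,"wz":-0.4,"hand":5},{"dx":-0.15,"dy":0.32,"dz":-0.02,"wx":0,"wy":0,"wz":-0.9,"hand":5},{"dx":-0.17,"dy":0.54,"dz":-0.02,"wx":0,"wy":0,"wz":-1.4,"hand":5},{"dx":-0.17,"dy":0.76,"dz":-0.02,"wx":0,"wy":0,"wz":-1.8,"hand":5},{"dx":-0.17,"dy":0.76,"dz":-0.02,"wx":0,"wy":0,"wz":-1.8,"hand":5},{"dx":-0.17,"dy":0.76,"dz":-0.02,"wx":0,"wy":0,"wz":-1.8,"hand":5}]}}

```text
clock: 10.5
eef_pos: [0.5683, 0.1871, 0.0809]
tool_rot: [0.763, 0.646, -0.003, -0.002]
ft_force: [-9.5, -2.3, 8.9]
grip_width: 0.0147
grasp_force: 59.8
```

Run:
```python
from h import *
o=bot.get_obs();print(o["ft_force"],o["joint_pos"])
for c in([.6017,.2982],[.602,.2938]):
    d=np.array(c)-o["eef_pos"][:2];print(np.linalg.norm(d),np.arctan2(d[1],d[0]))
m=R.from_quat(o["tool_rot"]).as_matrix();print(m,o["eef_pos"])
```

```text
[-9.5315 -2.2842  8.8991] [0.3173 0.5484 0.0304 1.06   0.0015 2.0545]
0.11603234551838866 1.2789147902859297
0.11191555530625356 1.2650339516703526
[[ 0.1656  0.9862 -0.0074]
 [ 0.9862 -0.1656 -0.0008]
 [-0.0021 -0.0072 -1.    ]] [0.5683 0.1871 0.0809]
```

{"fn": "drive_tool", "kwargs": {"rows": [{"dx":-0.03,"dy":0.12,"dz":0,"wx":0,"wy":0,"wz":-0.3,"hand":5},{"dx":-0.05,"dy":0.24,"dz":0,"wx":0,"wy":0,"wz":-0.6,"hand":5},{"dx":-0.05,"dy":0.34,"dz":0,"wx":0,"wy":0,"wz":-0.8,"hand":5},{"dx":-0.04,"dy":0.44,"dz":0,"wx":0,"wy":0,"wz":-1,"hand":5},{"dx":-0.04,"dy":0.44,"dz":0,"wx":0,"wy":0,"wz":-1,"hand":5},{"dx":-0.04,"dy":0.44,"dz":0,"wx":0,"wy":0,"wz":-1,"hand":5}]}}

```text
clock: 11.1
eef_pos: [0.5896, 0.1816, 0.0809]
tool_rot: [0.735, 0.679, -0.003, -0.002]
ft_force: [-9.2, -1.4, 8.2]
grip_width: 0.0147
grasp_force: 59.7
```

Run:
```python
from h import *
o=bot.get_obs();print(o["ft_force"],o["joint_pos"])
for c in([.6017,.2982],[.602,.2938]):
    d=np.array(c)-o["eef_pos"][:2];print(np.linalg.norm(d),np.arctan2(d[1],d[0]))
m=R.from_quat(o["tool_rot"]).as_matrix();print(m,o["eef_pos"])
```

```text
[-9.1863 -1.4113  8.2173] [0.2982 0.5819 0.0894 1.0856 0.0014 1.9483]
0.11721638170834749 1.4671401074526336
0.11287355604335111 1.460463021745346
[[ 0.0792  0.9968 -0.0074]
 [ 0.9969 -0.0792 -0.0008]
 [-0.0014 -0.0073 -1.    ]] [0.5896 0.1816 0.0809]
```

Force still matches the spring only, so I push on until it climbs at the stop.

{"fn": "drive_tool", "kwargs": {"rows": [{"dx":0,"dy":0.06,"dz":0,"wx":0,"wy":0,"wz":-0.2,"hand":5},{"dx":0,"dy":0.12,"dz":0,"wx":0,"wy":0,"wz":-0.3,"hand":5},{"dx":0,"dy":0.12,"dz":0,"wx":0,"wy":0,"wz":-0.3,"hand":5},{"dx":0,"dy":0.12,"dz":0,"wx":0,"wy":0,"wz":-0.3,"hand":5}]}}

```text
clock: 11.5
eef_pos: [0.5905, 0.1814, 0.0808]
tool_rot: [0.725, 0.688, -0.006, -0.006]
ft_force: [-23.8, 0.1, 16.0]
grip_width: 0.0146
grasp_force: 61.9
```

{"fn": "drive_tool", "kwargs": {"rows": [{"dx":0,"dy":0,"dz":0,"wx":0,"wy":0,"wz":0,"hand":5},{"dx":0,"dy":0,"dz":0,"wx":0,"wy":0,"wz":0,"hand":5},{"dx":0,"dy":0,"dz":0,"wx":0,"wy":0,"wz":0,"hand":5},{"dx":0,"dy":0,"dz":0,"wx":0,"wy":0,"wz":0,"hand":5}]}}

```text
clock: 11.9
eef_pos: [0.5905, 0.1815, 0.0808]
tool_rot: [0.725, 0.688, -0.006, -0.006]
ft_force: [-22.6, 1.1, 16.7]
grip_width: 0.0141
grasp_force: 61.9
```

Run:
```python
from h import *
b=bot.camera("scene")[130:330,140:440,::-1]
cv2.imwrite("pics/m4.png",cv2.resize(b,None,fx=2.4,fy=2.4,interpolation=3))
```

```text
(no output)
```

View pics/m4.png

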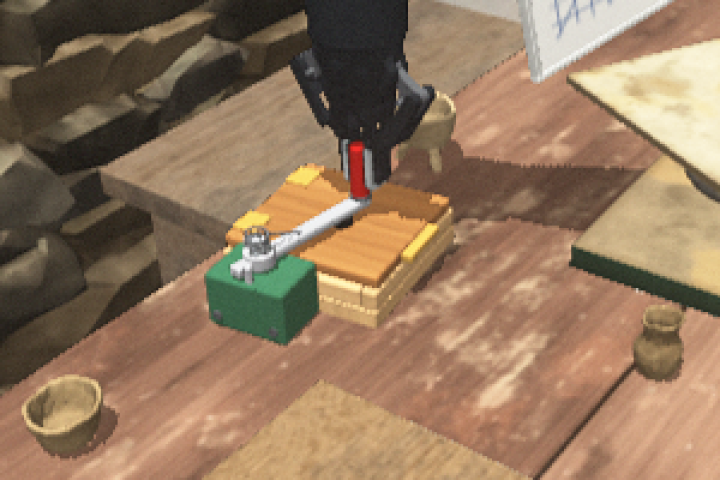

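The lid is shut, the arm lies across it with the post pinched at (357,170), and the vase and cups haven't moved. Handing in.

```bash
python3 -c "
from workcell import bot
print(bot.job_done())"
```

```text
the job is handed in; nothing more can be done
None
```

The job is handed in at about 12 s: the lid is lowered shut, the clamp arm is held at its stop across it with the fingers still pinching the post, and the vase and cups stand where they were; no verdict was returned.

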